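# Close the battery test cradle and hold its contact slide at the mark

## Robot

A 6-joint arm with a two-finger parallel gripper is mounted at the origin on a cart in front of the work surface, level with it; the furniture and walls round the work are solid. World frame = base frame: x ahead of the robot, y to its left, z up, the work surface at z = 0. Lengths are in m, angles in rad, forces in N, time in s.
With the tool pointing down it reaches from about 0.275 to 0.75 m from the base axis. Payload 10.2 kg.
Tool frame: the origin (TCP) lies midway between the tips of the shut fingers; the grasp point (between the pads) lies 19 mm behind it; z points along the fingers, y is the line along which they close (so a half turn about z gives the same grasp; the last joint's range is limited). The gripper opens to 85 mm and grips with 20 to 120 N. Pads are 22 mm wide; open, the fingers measure 114 mm over their backs; the gripper's body (76 mm by 85 mm) begins 54 mm behind the grasp point. The pads swing forward as they close: fully open they stand 13 mm farther back than shut.
Start: joints at [-1.427, 0.313, 1.498, -0, 1.331, -0.223], TCP at [0.188, -0.49, 0.231] pointing down, gripper open.
Joint ranges: [-2.94, 2.94], [-0.97, 2.17], [0.19, 2.56], [-1.23, 4.37], [0.02, 3.11], [-2.88, 2.88]. Speed limits (rad/s): [2.39, 2.39, 3.01, 3.14, 3.14, 3.14].

## Interface

Orientations are given as a 3x3 rotation matrix whose columns are the frame's x, y, z axes.
In Python, from bench import r gives the robot as it stands. The module is installed in compiled form; this text tells all that it offers.
- The arm moves only by the tool arm_command, never from a script. Its argument "deltas" is a list of rows, each an object of numbers: "tx", "ty", "tz": the shift along the tool's x, y, z in cm; "yaw": the turn about the tool's z in units of 6 degrees (1.0 is 6 degrees). In form: [{"tx": .., "ty": .., "tz": .., "yaw": ..}, ...]. A call has 1 to 8 rows; each row is the pose to reach, as a shift and turn from the pose commanded when the call began, along the tool's axes at that moment; what a row does not reach only later rows make up. A row lasts 1/8 s, in which the tool goes at most 62.5 mm and 10.7 degrees, less where a joint would pass 70% of its speed; a pose out of reach is approached as far as the arm can. A call with a gripper value outside its range is refused whole. "grip" is the opening, from 0 (shut) to 1 (fully open), set as the call begins (left out, the last holds). The fingers move at their own pace and stop on an object; the grip force is fixed at half the most. Time passes only in rows, so rows that repeat a pose let the fingers close. It gives the time, the measured TCP pose, the force, the opening and the grip force at its end, in the units of the state.
- r.observe(): the state, without advancing time (a new reading comes with each control period).
- r.capture(name): name is "side" or "top"; returns the picture (384x512x3 uint8, blue, green, red); there is no depth.
- r.camera_params(name): a dict with "camera_matrix" (3x3 intrinsics, pixels), "xyz" and "attitude" of the camera in the world. Camera axes: x right, y down, z forward; pixel columns grow to the right and rows downward; lengths in m; the calibration is good to about 2 mm. A picture is of the moment at which its call begins. camera_params takes no time and is no camera call.
- r.job_done(): hands the job in; it is judged then, once.
The state is a dict: "clock": time; "joint_positions": joint angles; "dq": joint speeds; "joint_torque": joint torques, N m; "tcp_pos": TCP position; "orientation": TCP orientation; "ft_force": force on the tool from outside, world axes, zero at the start; "ft_torque": the same for the moment, N m; "width": finger opening in m; "gripper_force": force on a finger pad.
Only numpy, scipy, OpenCV 4.12 (cv2) and the standard library are available. Lean on these libraries where they do the work, as an engineer would, in place of code of your own. Each camera call takes 0.05 s, during which the arm holds its last target. There are 200 camera calls.

## Task

A phone cell has been loaded into the grey test cradle: swing the cradle's cover fully shut over it, and only then pull the orange handle out against its spring until the yellow pointer stands within the red mark on the scale. Do not let go: finish while still holding the handle there, with the cover shut. Leave the cell and the other things on the bench where they are.

Things in the scene. Friction and masses are not known exactly. Their poses are not given: they have to be found in the camera images.
- cradle: grey battery test cradle fixed to the bench. Origin: under the middle of its housing, at bench level; z up; its own -y axis is the way the handle pulls out, its own +x side is the hinge side of the cover, its own -x side carries the scale. Housing 100 mm (x) by 150 (y) by 30 high; beyond the -x face a ledge, 28 mm wide and 12 high, carries the scale. It stands at a different place and yaw each time
- cover (a joint): opening angle of the cradle's cover, rad: 0 fully shut (lying level on the housing), grows as it opens; starts at about 1 to 1.5. A flat plate 104 mm (hinge line to free edge) by 150 by 8 thick, grey frame with a clear window; a stiff friction hinge (about 0.14 N m) keeps it at whatever angle it is left; no latch. When open it leans up on the hinge side and is shut by pushing its outer face over and down
- cover_hinge (a point): middle of the cover's hinge line, which runs along the cradle's y axis, 54 mm from the cradle's origin towards its +x and 34 mm above the bench; the line lies in the middle of the cover's thickness
- cover_edge (a point): middle of the cover's free edge (the edge away from the hinge), on its outer face, which is the upper face when shut; 38 mm above the bench when shut
- slide (a joint): how far the slide is pulled out, m: 0 at home (start), 0.08 at its stop. A spring pulls it home: about 3.6 N at 0 plus 1.2 N for each 10 mm. Pointer and handle move with it along the cradle's -y. The reading needed for the mark is the starting distance from pointer to red mark along the cradle's y (about 0.025 to 0.055)
- pull_handle: upright orange plate on the slide's rod. Origin: middle of its upper part, which is 56 mm wide (along the cradle's x), 10 thick (along y) and 40 high, reaching from 30 to 70 mm above the bench; below it a narrower neck goes down to the 10 mm rod, whose axis is 12 mm above the bench. At home the plate stands 45 mm clear of the housing's end (a bush, 12 mm long and 21 high, lies between) and the bench before it is free. Pinch from above, a finger before and one behind
- pointer (a point): tip of the yellow pointer, a small bar that sticks out over the scale ledge from the housing's -x face, 17 mm above the bench; it moves with the slide, 165 mm behind the handle
- red_mark: red clip on the outer edge of the scale ledge, fixed during the run, 16 mm long along the scale (cradle's y), at a different place on the scale each time; axes as the cradle's. Origin: its middle, on the ledge top. The pointer stands at the mark when their y in the cradle's frame are equal, within 8 mm
- cell: flat black phone cell, 98x40x5 mm, lying loose in the cradle's pocket (104x46 mm, 10 deep). Leave it
- tape_roll: roll of amber tape, 96 mm across, 25 high, on the far side of the bench. A bystander: leave it. Origin: middle of its underside
- charger: white charger block, 95x58x26 mm, on the far side. A bystander: leave it. Origin: middle of its underside
- reel: solder reel with black flanges, 52 mm across, 32 high, on the left. A bystander: leave it. Origin: middle of its underside
- blue_jar: small jar with blue lid, 31 mm across, 45 high, on the left. A bystander: leave it. Origin: middle of its underside
- tester: small pale USB tester, 79x26x15 mm, at the far right. A bystander: leave it. Origin: middle of its underside
- iron: soldering iron with orange grip, 155 mm long, on the left. A bystander: leave it. Origin: middle of its underside
Things that resemble listed ones, but are neither listed nor needed, are in the scene too. What is meant by the cell is not brown, and is the larger of those in its own colour.

How it is judged:
By the outcome, as a careful person would: the job done as asked, in the order asked, and still so for the second after the job is handed in, while the arm keeps its last pose, push and grip.
It also fails if it takes over 38 s, if anything falls off the work surface, if the arm or the gripper's body presses on something with over 40 N, if the wrist force passes 120 N, or if a joint passes its speed limit or range.

## Working session

There is one attempt and no reset: what is moved stays moved. The work goes in short steps, Python scripts to look and compute and a tool call to move; the robot and the scene stay as the last step left them, time stands still between calls to the robot, and variables do not carry over. Pictures are saved under pics/ and viewed, at most 10 in all, crops included, and the job is handed in when it is done.

Besides the shell and the picture viewer there is one more tool, called after ">>>" as name([rows], argument=value, ...), one row to a line, values as JSON. arm_command: Moves the arm, as the interface text tells. Its arguments: {"type":"object","properties":{"deltas":{"type":"array"},"grip":{"type":"number"}},"required":["deltas"]}

```bash
mkdir -p pics
cat > h.py <<'E'
import numpy as np, cv2
from bench import r
def cam(n):
    p=r.camera_params(n); return np.array(p["camera_matrix"]),np.array(p["xyz"]),np.array(p["attitude"])
def ray(n,u,v,z):
    K,t,R=cam(n); R=R if R.shape==(3,3) else None
    d=R@np.linalg.inv(K)@[u,v,1]; return t+d*(z-t[2])/d[2]
def proj(n,P):
    K,t,R=cam(n); q=K@(R.T@(np.array(P)-t)); return q[:2]/q[2]
E
python3 - <<'E'
from h import *
for n in("top","side"):
    print(n,cam(n)); cv2.imwrite(f"pics/{n}0.png",cv2.resize(r.capture(n),(768,576),interpolation=cv2.INTER_CUBIC))
s=r.observe();print(s)
E
```

```text
top (array([[377.89276362,   0.        , 255.64033965],
       [  0.        , 377.89276362, 194.59663637],
       [  0.        ,   0.        ,   1.        ]]), array([0.33637298, 0.02215107, 1.20397542]), array([[-0.02327543, -0.98248714,  0.18487098],
       [-0.9996189 ,  0.02561698,  0.01028716],
       [-0.01484284, -0.18456109, -0.98270896]]))
side (array([[380.06250474,   0.        , 247.36148821],
       [  0.        , 380.06250474, 189.53773076],
       [  0.        ,   0.        ,   1.        ]]), array([0.17158759, 0.83369315, 0.52431647]), array([[-0.90374109, -0.2035822 ,  0.37657182],
       [-0.42766964,  0.39089727, -0.81504478],
       [ 0.01872772, -0.89763779, -0.44033586]]))
{'clock': 0.1, 'joint_positions': array([-1.42744054e+00,  3.13394719e-01,  1.49838401e+00, -2.72282433e-05,
        1.33100904e+00, -2.23361821e-01]), 'dq': array([ 0.00014446, -0.00141418, -0.00181556, -0.00063764,  0.00011779,
        0.00212006]), 'joint_torque': array([ 4.05251310e-03, -4.12897646e+01, -2.60141140e+01, -1.76247713e-04,
        3.06173592e-03, -1.99997271e-05]), 'tcp_pos': array([ 0.18820585, -0.48984618,  0.23078334]), 'orientation': array([[ 9.33506982e-01,  3.58559166e-01, -1.96918390e-04],
       [ 3.58559141e-01, -9.33506268e-01,  1.17907742e-03],
       [ 2.38944464e-04, -1.17128389e-03, -9.99999285e-01]]), 'ft_force': array([-0.68002901, -0.13695053, -0.80911006]), 'ft_torque': array([ 0.01241791,  0.00681791, -0.00120856]), 'gripper_force': 0.0, 'width': 0.085259439874136}
```

View pics/top0.png

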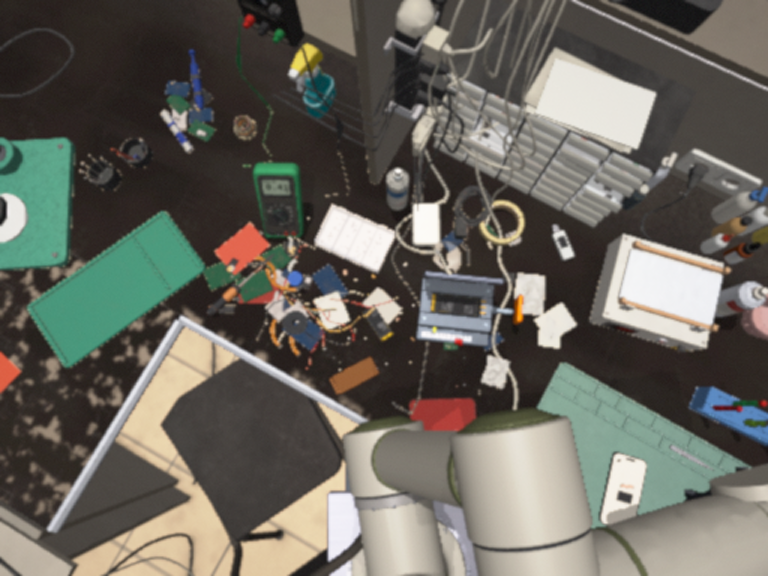

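View pics/side0.png

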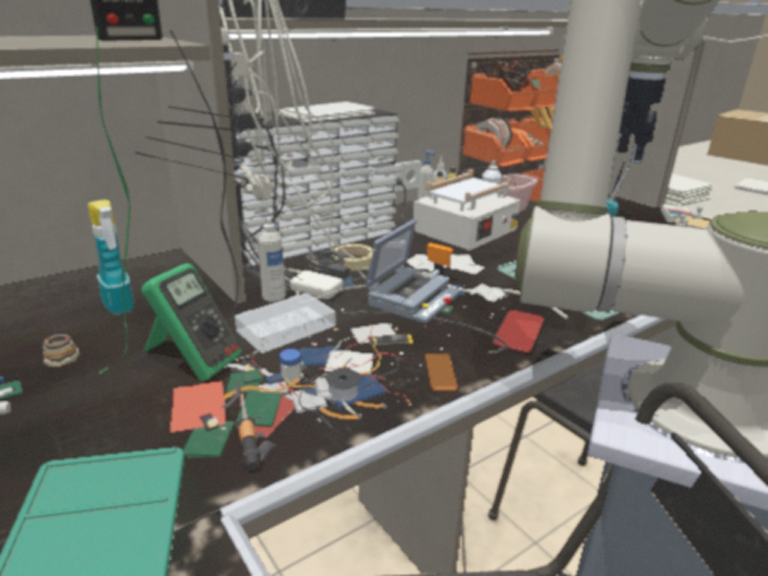

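The top view shows the cradle around (455,310), with the handle at (518,308) and the scale at (445,337). The cover is open, leaning on the far side. Next I'll enlarge both views.

Run:
```python
from h import *
a=cv2.imread("pics/top0.png")
t=r.capture("top");s=r.capture("side")
cv2.imwrite("pics/t1.png",cv2.resize(t[170:245,265:365],(800,600),interpolation=cv2.INTER_CUBIC))
cv2.imwrite("pics/s1.png",cv2.resize(s[140:215,235:335],(800,600),interpolation=cv2.INTER_CUBIC))
```

```text
(no output)
```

View pics/t1.png

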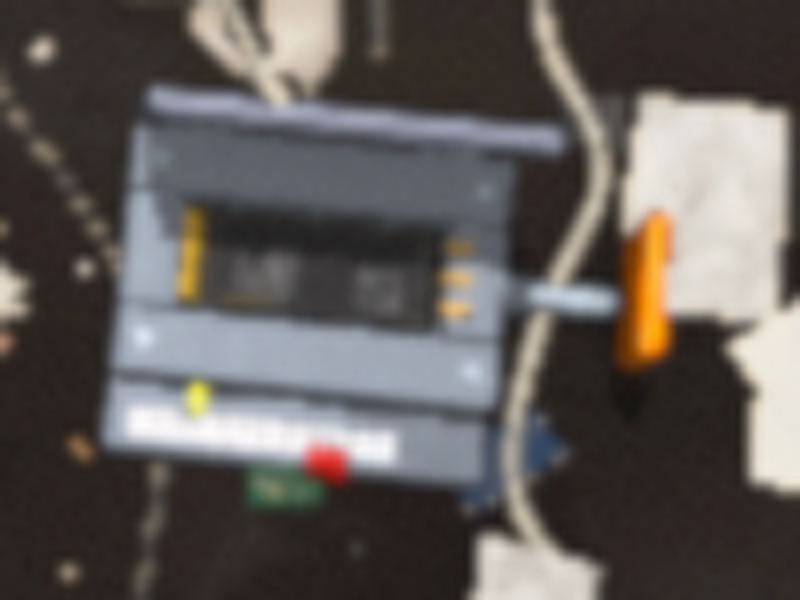

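View pics/s1.png

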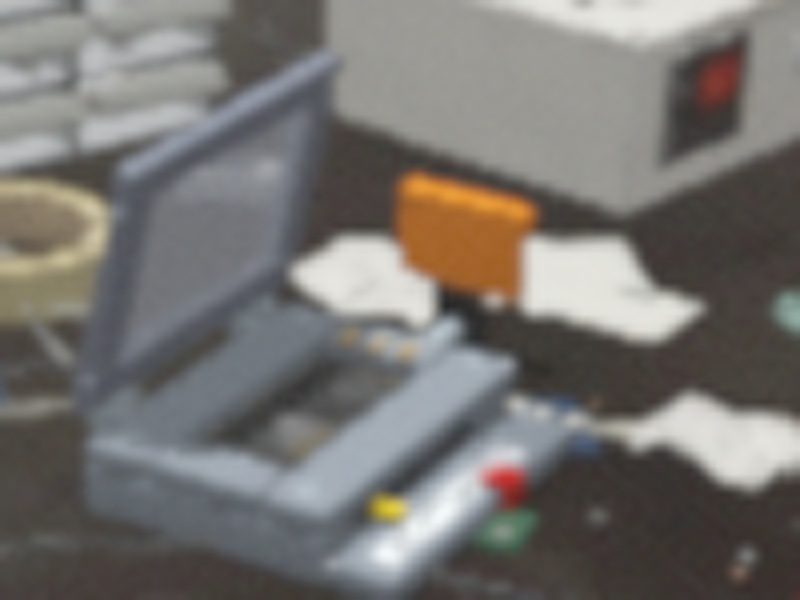

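```bash
cat > fit.py <<'E'
from h import *
from scipy.optimize import least_squares
O={"top":(265,170),"side":(235,140)}
def px(n,U,V): return np.array([O[n][0]+(U+.5)/8-.5,O[n][1]+(V+.5)/8-.5])
def W(p,P): c,s=np.cos(p[2]),np.sin(p[2]); return np.array([p[0]+c*P[0]-s*P[1],p[1]+s*P[0]+c*P[1],P[2]])
def edge(p,y,h=.004,r=.104):
    a=p[3]; return np.array([.054-r*np.cos(a)+h*np.sin(a),y,.034+r*np.sin(a)+h*np.cos(a)])
obs=[("top",115,372,(-.05,.075,.03)),("top",497,410,(-.05,-.075,.03)),
("top",645,362,(-.028,-.125,.07)),("top",660,212,(.028,-.125,.07)),
("side",90,440,(.05,.075,.03)),("side",325,520,(-.05,.075,.03)),("side",517,365,(-.05,-.075,.03)),
("side",400,190,(.028,-.12,.07)),("side",530,222,(-.028,-.12,.07)),
("side",118,172,.075),("side",335,58,-.075),("top",150,92,.075),("top",565,132,-.075)]
def f(p): return np.concatenate([proj(n,W(p,edge(p,P) if isinstance(P,float) else P))-px(n,U,V) for n,U,V,P in obs])
s=least_squares(f,[.5,0,0,1.3],loss="soft_l1");p=s.x
if __name__=="__main__":
    print(p); print(np.round(f(p).reshape(-1,2),1))
    Ri=lambda w:(np.cos(p[2])*(w[0]-p[0])+np.sin(p[2])*(w[1]-p[1]),-np.sin(p[2])*(w[0]-p[0])+np.cos(p[2])*(w[1]-p[1]))
    for n,a,b in(("top",(198,405),(327,455)),("side",(385,508),(508,480))):
        print(n,"ptr",Ri(ray(n,*px(n,*a),.018)),"mark",Ri(ray(n,*px(n,*b),.018)))
    for nm,P in(("handle",(0,-.125,.05)),("edge",edge(p,0)),("hinge",(.054,0,.034))): print(nm,W(p,P))
E
python3 fit.py
```

```text
[ 0.52642851 -0.11601648 -0.13574832  1.38143071]
[[-0.6  0. ]
 [-0.3  0.6]
 [ 0.6 -0.4]
 [-0.   0.2]
 [-0.8  0. ]
 [ 0.2 -0.5]
 [ 0.4 -0.2]
 [ 0.1 -0.7]
 [-0.2 -0.8]
 [-0.1 -0.2]
 [-0.4 -0.9]
 [-0.2  0.1]
 [-0.1  0.6]]
top ptr (np.float64(-0.057503703018545155), np.float64(0.03904809579304265)) mark (np.float64(-0.07153484246576523), np.float64(-0.013066286901475502))
side ptr (np.float64(-0.05345374237895738), np.float64(0.03800141309495667)) mark (np.float64(-0.07971046879571336), np.float64(-0.006583740600165557))
handle [ 0.50951204 -0.23986653  0.05      ]
edge [ 0.56442765 -0.12120672  0.13689382]
hinge [ 0.57993173 -0.1233244   0.034     ]
```

>>> arm_command([
  {"tx":3,"ty":-1,"yaw":0.5},
  {"tx":8,"ty":-3,"yaw":1.2},
  {"tx":13,"ty":-5,"yaw":2},
  {"tx":18,"ty":-7,"yaw":2.8},
  {"tx":23,"ty":-8.5,"yaw":3.6},
  {"tx":28,"ty":-10,"yaw":4.3},
  {"tx":32,"ty":-11.5,"yaw":4.8},
  {"tx":35,"ty":-12.5,"yaw":4.8},
], grip=0)

```text
$.deltas[0]: bad value
```

```bash
cat > where.py <<'E'
from fit import *
def go(P):
    s=r.observe();Ro=np.array(s["orientation"]);d=W(p,P)-s["tcp_pos"];return np.round(100*Ro.T@d,2)
def me():
    s=r.observe();d=s["tcp_pos"]-np.array([p[0],p[1],0]);c,q=np.cos(p[2]),np.sin(p[2]);y=np.array(s["orientation"])[:,1]
    print("t",s["clock"],"cradle",np.round([c*d[0]+q*d[1],-q*d[0]+c*d[1],d[2]],4),"yawerr deg",np.round(np.degrees(np.arctan2(y[1],y[0])-(p[2]-np.pi/2)),2),"F",np.round(s["ft_force"],1),"w",s["width"],"gf",s["gripper_force"])
E
python3 - <<'E'
from where import *
me();print(go((.085,0,.23)))
E
```

```text
t 0.2 cradle [-0.2845 -0.4163  0.231 ] yawerr deg 28.79 F [ 1.4 -0.1  0.3] w 0.08569663111651549 gf 0.0
[ 52.43 -18.69   0.12]
```

>>> arm_command([
  {"tx":3,"ty":-1,"tz":0,"yaw":0.5},
  {"tx":8,"ty":-3,"tz":0,"yaw":1.2},
  {"tx":13,"ty":-5,"tz":0,"yaw":2},
  {"tx":18,"ty":-7,"tz":0,"yaw":2.8},
  {"tx":23,"ty":-8.5,"tz":0,"yaw":3.6},
  {"tx":28,"ty":-10,"tz":0,"yaw":4.3},
  {"tx":32,"ty":-11.5,"tz":0,"yaw":4.8},
  {"tx":35,"ty":-12.5,"tz":0,"yaw":4.8},
], grip=0)

```text
clock: 1.2
tcp_pos: [0.4713, -0.2464, 0.2312]
orientation: [[0.991, -0.135, -0.0], [-0.135, -0.991, 0.0], [-0.0, -0.0, -1.0]]
ft_force: [-0.3, -1.5, 0.3]
width: 0.0001
gripper_force: 0.0
```

Run:
```python
from where import *
me();print(go((.085,0,.23)))
```

```text
t 1.2 cradle [-0.037  -0.1367  0.2312] yawerr deg 0.03 F [-0.3 -1.5  0.3] w 6.432282754436337e-05 gf 0.0
[ 12.21 -13.66   0.12]
```

>>> arm_command([
  {"tx":4,"ty":-4.5,"tz":0,"yaw":0},
  {"tx":8,"ty":-9,"tz":0,"yaw":0},
  {"tx":11,"ty":-12.5,"tz":0,"yaw":0},
  {"tx":12.2,"ty":-13.7,"tz":0,"yaw":0},
  {"tx":12.2,"ty":-13.7,"tz":3,"yaw":0},
  {"tx":12.2,"ty":-13.7,"tz":7,"yaw":0},
  {"tx":12.2,"ty":-13.7,"tz":10.5,"yaw":0},
  {"tx":12.2,"ty":-13.7,"tz":11.6,"yaw":0},
])

```text
clock: 2.2
tcp_pos: [0.6087, -0.1283, 0.1132]
orientation: [[0.991, -0.135, -0.004], [-0.135, -0.991, 0.001], [-0.004, -0.001, -1.0]]
ft_force: [0.7, 0.3, 0.4]
width: -0.0
gripper_force: 0.0
```

Run:
```python
from where import *
me();print(go((.085,0,.115)))
for a in (1.38,1.2,1.0,.8,.6,.4,.2,.0):
    q=edge([0,0,0,a],0,.004,.085);q[0]+=.011;print(a,go(q))
```

```text
t 2.2 cradle [ 0.0832 -0.001   0.1132] yawerr deg -0.01 F [0.7 0.3 0.4] w -1.1703178237901383e-05 gf 0.0
[ 0.18 -0.1  -0.18]
1.38 [-3.04 -0.1  -0.49]
1.2 [-4.53 -0.1  -0.13]
1.0 [-6.07 -0.1   0.57]
0.8 [-7.45 -0.1   1.57]
0.6 [-8.6  -0.1   2.82]
0.4 [-9.48 -0.1   4.27]
0.2 [-10.05  -0.1    5.87]
0.0 [-10.29  -0.09   7.56]
```

>>> arm_command([
  {"tx":-1.6,"ty":0,"tz":-0.2,"yaw":0},
  {"tx":-3.2,"ty":0,"tz":-0.2,"yaw":0},
  {"tx":-4.0,"ty":0,"tz":-0.1,"yaw":0},
  {"tx":-4.8,"ty":0,"tz":0.1,"yaw":0},
  {"tx":-5.6,"ty":0,"tz":0.4,"yaw":0},
  {"tx":-6.3,"ty":0,"tz":0.8,"yaw":0},
  {"tx":-7.0,"ty":0,"tz":1.3,"yaw":0},
  {"tx":-7.7,"ty":0,"tz":1.8,"yaw":0},
])

```text
clock: 3.2
tcp_pos: [0.5329, -0.1182, 0.0969]
orientation: [[0.991, -0.135, 0.0], [-0.135, -0.991, -0.0], [0.0, 0.0, -1.0]]
ft_force: [1.9, -0.7, 0.0]
width: 0.0002
gripper_force: 0.6
```

Run:
```python
from where import *
me()
for a in (.8,.7,.6,.5,.4,.3,.2,.1,.0):
    q=edge([0,0,0,a],0,.004,.085);q[0]+=.011;print(a,go(q))
cv2.imwrite("pics/s2.png",cv2.resize(r.capture("side")[120:220,220:353],(798,600),interpolation=cv2.INTER_CUBIC))
```

```text
t 3.2 cradle [ 0.0067 -0.0013  0.0969] yawerr deg -0.01 F [ 1.9 -0.7  0. ] w 0.0001913003999178438 gf 0.6225405866280198
0.8 [ 0.2  -0.13 -0.09]
0.7 [-0.41 -0.13  0.51]
0.6 [-0.96 -0.13  1.16]
0.5 [-1.44 -0.13  1.86]
0.4 [-1.84 -0.13  2.61]
0.3 [-2.17 -0.13  3.4 ]
0.2 [-2.42 -0.13  4.21]
0.1 [-2.59 -0.13  5.04]
0.0 [-2.67 -0.13  5.89]
```

View pics/s2.png

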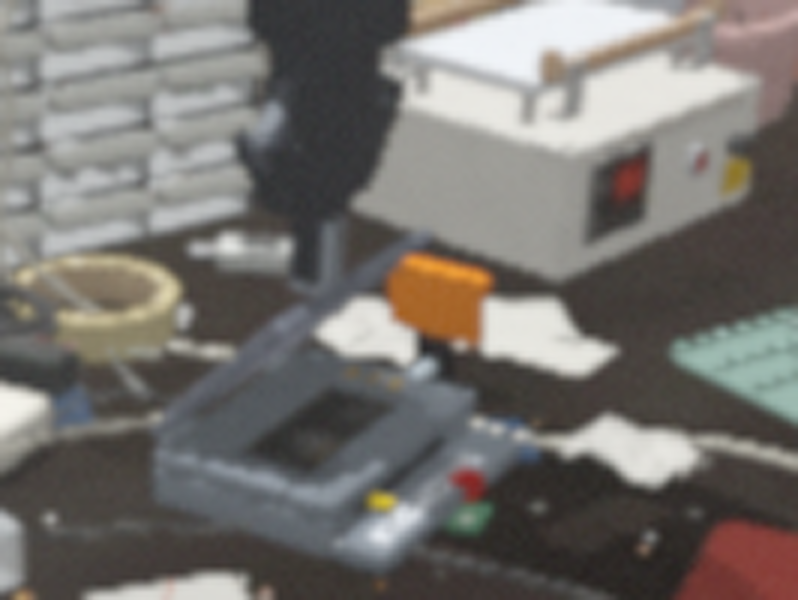

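The finger tip (315,285) is against the cover, whose free edge is at (420,240), so it is roughly half shut. I'll keep following the arc.

>>> arm_command([
  {"tx":-0.4,"ty":0,"tz":0.5,"yaw":0},
  {"tx":-1.0,"ty":0,"tz":1.2,"yaw":0},
  {"tx":-1.4,"ty":0,"tz":1.9,"yaw":0},
  {"tx":-1.8,"ty":0,"tz":2.6,"yaw":0},
  {"tx":-2.2,"ty":0,"tz":3.4,"yaw":0},
  {"tx":-2.4,"ty":0,"tz":4.2,"yaw":0},
  {"tx":-2.6,"ty":0,"tz":5.0,"yaw":0},
  {"tx":-2.7,"ty":0,"tz":5.7,"yaw":0},
])

```text
clock: 4.25
tcp_pos: [0.5065, -0.1146, 0.0398]
orientation: [[0.991, -0.135, 0.0], [-0.135, -0.991, 0.0], [0.0, -0.0, -1.0]]
ft_force: [0.8, -0.3, 1.2]
width: -0.0007
gripper_force: 0.5
```

>>> arm_command([
  {"tx":0,"ty":0,"tz":0.2,"yaw":0},
  {"tx":0,"ty":0,"tz":0.3,"yaw":0},
  {"tx":0,"ty":0,"tz":0.3,"yaw":0},
])

```text
clock: 4.62
tcp_pos: [0.5063, -0.1145, 0.0375]
orientation: [[0.991, -0.135, -0.001], [-0.135, -0.991, 0.0], [-0.001, -0.0, -1.0]]
ft_force: [-3.0, 0.9, 3.7]
width: -0.0003
gripper_force: 2.1
```

Run:
```python
from where import *
me()
```

```text
t 4.625 cradle [-0.0201 -0.0012  0.0375] yawerr deg 0.0 F [-3.   0.9  3.7] w -0.0002919316181114959 gf 2.0906563103199005
```

>>> arm_command([
  {"tx":0,"ty":0,"tz":0.1,"yaw":0},
  {"tx":0,"ty":0,"tz":0.2,"yaw":0},
  {"tx":0,"ty":0,"tz":0.2,"yaw":0},
])

```text
clock: 5.0
tcp_pos: [0.5064, -0.1145, 0.0372]
orientation: [[0.991, -0.135, -0.0], [-0.135, -0.991, -0.0], [-0.0, 0.0, -1.0]]
ft_force: [-10.9, 3.1, 24.4]
width: 0.0001
gripper_force: 12.3
```

>>> arm_command([
  {"tx":0,"ty":0,"tz":-2,"yaw":0},
  {"tx":0,"ty":0,"tz":-6,"yaw":0},
  {"tx":0,"ty":1,"tz":-9.5,"yaw":0},
  {"tx":0.5,"ty":5,"tz":-10.5,"yaw":0},
  {"tx":1.2,"ty":9,"tz":-10.5,"yaw":0},
  {"tx":2,"ty":12,"tz":-10.5,"yaw":0},
  {"tx":2,"ty":12.4,"tz":-10.5,"yaw":0},
  {"tx":2,"ty":12.4,"tz":-10.5,"yaw":0},
], grip=0.45)

```text
clock: 6.0
tcp_pos: [0.5094, -0.2396, 0.1401]
orientation: [[0.991, -0.135, -0.0], [-0.135, -0.991, 0.0], [-0.0, -0.0, -1.0]]
ft_force: [0.5, 0.2, -0.7]
width: 0.0382
gripper_force: 0.0
```

Run:
```python
from where import *
me(); print(go((0,-.125,.035)))
s=r.capture("side")[130:220,235:355]; t=r.capture("top")[165:255,255:375]
cv2.imwrite("pics/b3.png",np.hstack([cv2.resize(x,(400,300),interpolation=cv2.INTER_CUBIC) for x in (s,t)]))
```

```text
t 6.0 cradle [-1.000e-04 -1.247e-01  1.401e-01] yawerr deg -0.01 F [ 0.5  0.2 -0.7] w 0.038156858875436 gf 0.0
[1.000e-02 3.000e-02 1.051e+01]
```

View pics/b3.png

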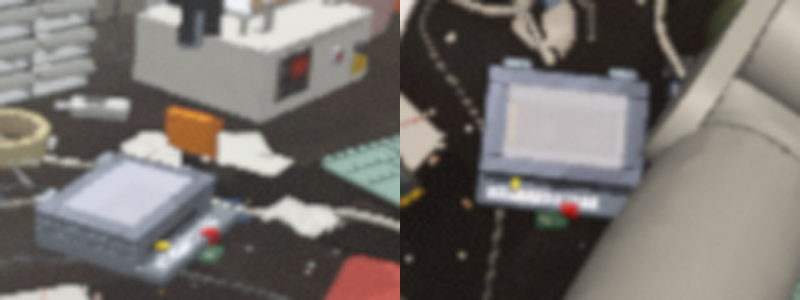

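The cover is shut, lying flat in both views. The fingers at (195,35) in the left half are above the handle. Next I'll descend and grip.

>>> arm_command([
  {"tx":0,"ty":0,"tz":3,"yaw":0},
  {"tx":0,"ty":0,"tz":5.5,"yaw":0},
  {"tx":0,"ty":0,"tz":7.5,"yaw":0},
  {"tx":0,"ty":0,"tz":9.2,"yaw":0},
  {"tx":0,"ty":0,"tz":10.4,"yaw":0},
  {"tx":0,"ty":0,"tz":10.4,"yaw":0},
])

```text
clock: 6.85
tcp_pos: [0.5094, -0.2398, 0.0358]
orientation: [[0.991, -0.135, -0.001], [-0.135, -0.991, 0.001], [-0.001, -0.001, -1.0]]
ft_force: [0.1, -0.6, -0.1]
width: 0.0382
gripper_force: 0.0
```

>>> arm_command([
  {"tx":0,"ty":0,"tz":0,"yaw":0},
  {"tx":0,"ty":0,"tz":0,"yaw":0},
  {"tx":0,"ty":0,"tz":0,"yaw":0},
  {"tx":0,"ty":0,"tz":0,"yaw":0},
  {"tx":0,"ty":0,"tz":0,"yaw":0},
  {"tx":0,"ty":0,"tz":0,"yaw":0},
], grip=0)

```text
clock: 7.6
tcp_pos: [0.5099, -0.2403, 0.0371]
orientation: [[0.991, -0.135, 0.001], [-0.135, -0.991, -0.001], [0.001, 0.0, -1.0]]
ft_force: [-0.8, 2.0, 5.6]
width: 0.0093
gripper_force: 58.7
```

Gripped at a width of 9.3 mm. I'll pull about 45 mm, then measure.

>>> arm_command([
  {"tx":0,"ty":0.5,"tz":0,"yaw":0},
  {"tx":0,"ty":1.2,"tz":0,"yaw":0},
  {"tx":0,"ty":2,"tz":0,"yaw":0},
  {"tx":0,"ty":2.8,"tz":0,"yaw":0},
  {"tx":0,"ty":3.6,"tz":0,"yaw":0},
  {"tx":0,"ty":4.2,"tz":0,"yaw":0},
  {"tx":0,"ty":4.6,"tz":0,"yaw":0},
  {"tx":0,"ty":4.6,"tz":0,"yaw":0},
])

```text
clock: 8.6
tcp_pos: [0.5039, -0.2849, 0.0371]
orientation: [[0.991, -0.135, 0.001], [-0.135, -0.991, 0.001], [0.001, -0.001, -1.0]]
ft_force: [1.7, 8.5, 7.7]
width: 0.0092
gripper_force: 59.3
```

Run:
```python
from where import *
me()
s=r.capture("side")[170:212,265:321]; t=r.capture("top")[165:225,270:350]
cv2.imwrite("pics/s4.png",cv2.resize(s,(800,600),interpolation=cv2.INTER_CUBIC))
cv2.imwrite("pics/t4.png",cv2.resize(t,(800,600),interpolation=cv2.INTER_CUBIC))
```

```text
t 8.6 cradle [ 0.0006 -0.1703  0.0371] yawerr deg 0.0 F [1.7 8.5 7.7] w 0.009226445187756477 gf 59.32095408439636
```

View pics/s4.png

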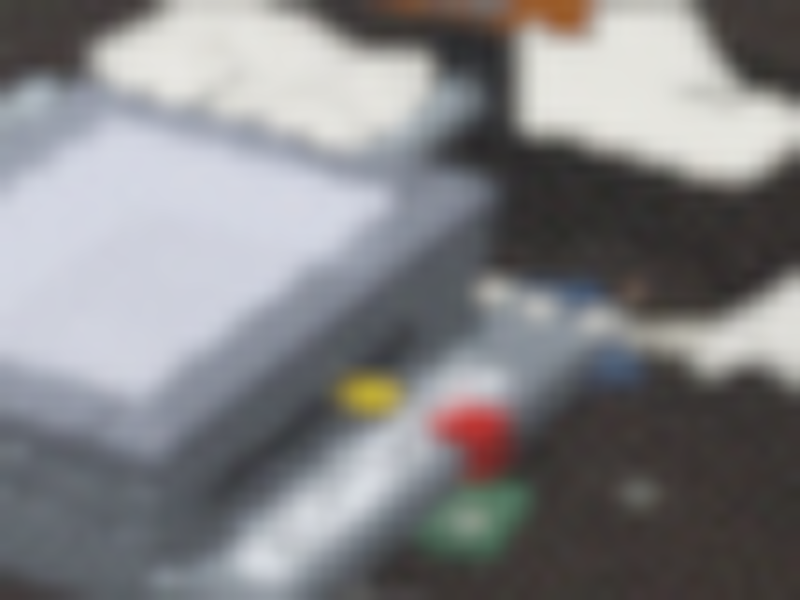

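View pics/t4.png

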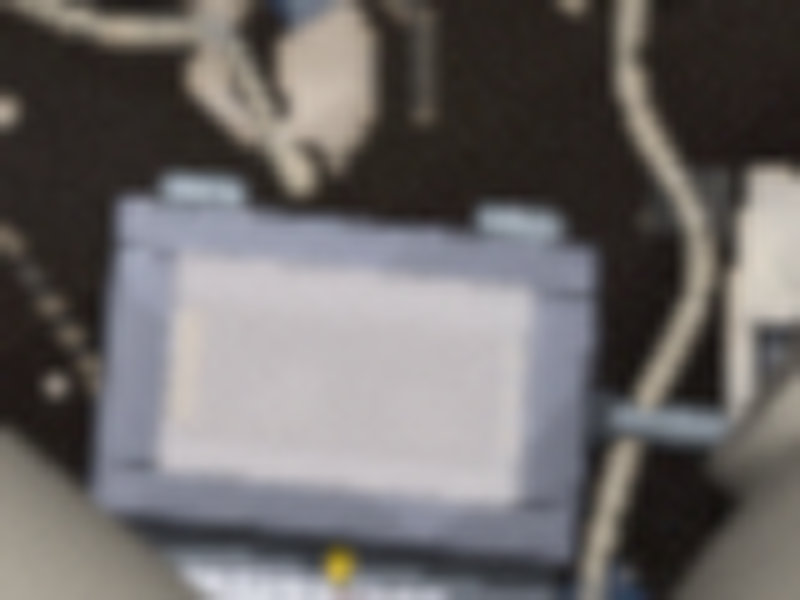

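Side crop: the yellow pointer is at (370,395) and the red mark's top face is centred at about (472,420). Top crop: the pointer is at (340,565).

Run:
```python
from where import *
def Ri(w): d=w-np.array([p[0],p[1],0]);c,q=np.cos(p[2]),np.sin(p[2]);return np.round([c*d[0]+q*d[1],-q*d[0]+c*d[1]],4)
k=800/56
S=lambda U,V:(265+(U+.5)/k-.5,170+(V+.5)/k-.5)
print("ptr side",Ri(ray("side",*S(370,395),.018)),"top",Ri(ray("top",269.5+34.05,164.5+56.55,.018)))
for z in(.012,.016,.02,.024): print(z,"mark side",Ri(ray("side",*S(472,420),z)),"top",Ri(ray("top",*px("top",327,458),z)))
# where would mark (y=m) and fitted clip edges project
for y in(-.005,-.009,-.013):print(y,[np.round((proj("side",W(p,(-.075,y+e,.018)))-[264.5,169.5])*k) for e in(.008,-.008)],[np.round((proj("top",W(p,(-.075,y+e,.018)))-[264.5,169.5])*8) for e in(.008,-.008)])
t=r.capture("top")[205:235,290:325].astype(int)
m=(t[...,2]>120)&(t[...,2]>2*t[...,1]);print("red px",np.argwhere(m).mean(0)+[205,290] if m.any() else None,m.sum())
```

```text
ptr side [-0.0547 -0.0072] top [-0.0553 -0.0057]
0.012 mark side [-0.072 -0.02 ] top [-0.072  -0.0138]
0.016 mark side [-0.0752 -0.0129] top [-0.0725 -0.0134]
0.02 mark side [-0.0784 -0.0058] top [-0.0729 -0.013 ]
0.024 mark side [-0.0816  0.0014] top [-0.0734 -0.0125]
-0.005 [array([437., 441.]), array([473., 411.])] [array([286., 460.]), array([327., 464.])]
-0.009 [array([446., 434.]), array([481., 404.])] [array([296., 461.]), array([337., 465.])]
-0.013 [array([455., 426.]), array([490., 397.])] [array([306., 462.]), array([347., 467.])]
red px [227.2 305.5] 10
```

>>> arm_command([
  {"tx":0,"ty":0.4,"tz":0,"yaw":0},
  {"tx":0,"ty":0.7,"tz":0,"yaw":0},
  {"tx":0,"ty":0.7,"tz":0,"yaw":0},
  {"tx":0,"ty":0.7,"tz":0,"yaw":0},
])

```text
clock: 9.25
tcp_pos: [0.5031, -0.2914, 0.0371]
orientation: [[0.991, -0.135, 0.001], [-0.135, -0.991, 0.001], [0.001, -0.002, -1.0]]
ft_force: [2.4, 9.0, 8.2]
width: 0.0091
gripper_force: 59.4
```

Run:
```python
from where import *
me()
s=r.capture("side")[174:210,275:323]; t=r.capture("top")[205:241,282:330]
cv2.imwrite("pics/b5.png",np.hstack([cv2.resize(x,(400,300),interpolation=cv2.INTER_CUBIC) for x in (s,t)]))
```

```text
t 9.25 cradle [ 0.0006 -0.177   0.0371] yawerr deg 0.01 F [2.4 9.  8.2] w 0.009135917575948923 gf 59.351381063461304
```

View pics/b5.png

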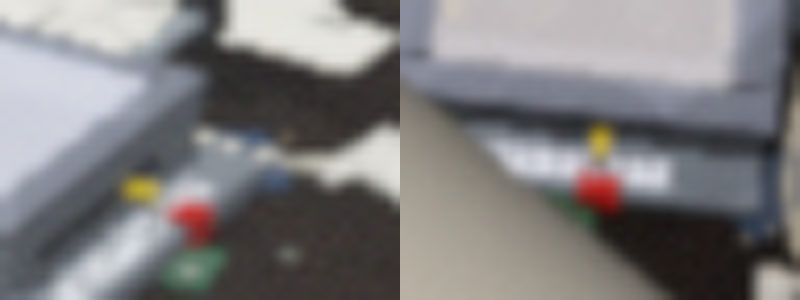

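The right half shows the pointer at (601,142) directly above the red mark at (599,192). That is within about 1 mm once the cradle's tilt is allowed for. The cover is flat and the grip holds, so I'm handing in.

```bash
python3 -c "
from bench import r
print(r.job_done())"
```

```text
the job is handed in; nothing more can be done
None
```

The cover is shut, and the gripper is still holding the handle about 52 mm out with the pointer within about 1 mm of the red mark's middle; the job was handed in at about 9.3 s, and no verdict came back.

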